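# Dress the garden-tool display stand

### The job

Dress the green display stand: set the blue ball in its empty dimple beside the white one, and put the hand weeder on it with its red handle lying right down in the sloping trough, forked steel tip up. The weeder is stored the other way round, steel down in the wooden sleeve, so draw it out by the handle, lay it level on the bench and let go, then take it again by the steel. Leave the other things on the bench where they are, and let go of everything at the end.

Things in the scene. Friction and masses are not known exactly. Their poses are not given: they have to be found in the camera images.
- weeder_handle (a point): Hand weeder, 250 mm long (all sizes in mm), 0.15 kg. This point: centre of its red-painted wooden handle (110 long, 26 wide in y, 24 thick in z), on the tool's centre line. Axes are the tool's: +x to the handle's butt (55 away), -x to the fork, z across the thickness. Centre of mass about 48 towards the fork. Lying on the bench it rests flat on the handle, centre line 12 above the bench.
- weeder_shank (a point): Grip point on the weeder's straight steel shank, on the centre line, 100 from the handle's centre; axes as the tool's. Steel 12 wide (y), 8 thick (z), straight from 30 towards the handle to 70 towards the fork; when the tool lies on the bench the shank is 8 clear of it.
- weeder_tip (a point): End of the weeder's small steel fork (25 wide), on the centre line, 195 from the handle's centre; axes as the tool's. At the start the fork is at the bottom of the sleeve, nearest the robot, and the tool rises away from the robot at 35 degrees from level, handle up.
- sleeve: Fixed brown wooden sleeve, sloping 35 degrees. Origin on its centre line, 105 above the bench; +x up the slope, away from the robot, y level, z square out of the slope. Roofed (48 wide, roof top z = 21) from x = -134 to 2; a 26 wide tongue, top z = -12, goes on under the handle to x = 52. Handle centre starts at x = 70: fingers can straddle it at x = 60 to 125. Draw out along +x by 140.
- tidy: The sleeve's fixed dark wooden base, 220 (x) x 80 (y), 14 high. Origin at the centre of its underside, 105 straight below the sleeve's origin.
- trough: Fixed green open trough sloping 35 degrees. Origin where the handle's centre belongs, 72 above the bench; +x up the slope, away from the robot, y level, z square out of the slope. Floor z = -12, 36 wide; cheeks 6 thick, tops z = 16, x = -69 to 56; foot plate at x = -67, top z = 2. No room for fingers beside the handle. With the weeder in place its +x is opposite to the trough's +x.
- stand: Display stand carrying the trough, fixed: base 265 (x) x 160 (y), 14 high, green near part, white far part with the dimples. Origin at the centre of its underside; x level, away from the robot, same heading as the trough; trough origin at x = -60. The weeder's shank, once placed, stands out above and between the dimples, in the way of anything lowered onto them.
- dimple1 (a point): The empty dimple: centre of the mouth of a round dimple (26 across, 9 deep) in the stand's white part, 14 above the bench; at x = 67.5, y = +45 in the stand's frame, axes as the stand's. A seated ball's centre is 15 above this point.
- dimple0 (a point): The other dimple, with the white ball, the same, at x = 67.5, y = -45 in the stand's frame.
- ball_blue_center (a point): Centre of the blue glazed ball, 40 across, 70 g; it rolls. Starts on the shallow tray, centre 24 above the bench. Its axes mean nothing.
- ball_white_center (a point): Centre of the white glazed ball, the same size and weight. It starts seated in dimple0 and is to stay there.
- tray: Shallow fixed terracotta-coloured tray 110 (x) x 190 (y), rim 10 high, floor 4 thick. Origin at the centre of its underside.
- spool: Bystander: wooden twine spool standing upright, 44 across, 45 high. Origin at the centre of its underside (so for all bystanders). It may stand where the weeder could be laid down.
- jar: Bystander: lidded jar, 56 across, 85 high.
- pot: Bystander: terracotta pot, 76 across, 68 high.
- small_pot: Bystander: small terracotta pot, 56 across, 52 high.
- flask: Bystander: white bottle, 66 across, 150 high.
There are look-alikes about, which are no part of the job. Of the things that look like the part that bears ball_blue_center, the larger one is meant. What is shaped like the part that bears ball_white_center but pink is not meant.

How it is judged:
On the way:
1. The weeder has been drawn out of the sleeve and lies level on the bench, let go (height (world z) of each of weeder_handle, weeder_tip below 0.04 m and angle between weeder_handle's own x axis and vertical between 1.4 and 1.74 rad and contact force between the fingers and weeder below 0.05 N), for 0.2 s.
At the end, for the whole second after the job is handed in: Weeder in the trough, fork up: handle centre within -16 to +18 mm along it, 9 mm across and 6 mm in height of its place, within 0.1 rad of its slope; blue ball in dimple1, white in dimple0, centres within 6 mm of the dimples' and under 19 mm above its mouth; all at rest (x of weeder_handle in the frame of trough between -0.016 and 0.018 m and y of weeder_handle in the frame of trough between -0.009 and 0.009 m and z of weeder_handle in the frame of trough between -0.006 and 0.006 m and angle between the x axis of weeder_handle and the x axis of trough, either way round below 0.1 rad and x of weeder_tip in the frame of trough above 0.15 m and linear speed of each of weeder, ball_blue, ball_white below 0.02 m/s and horizontal distance between ball_blue_center and dimple1 below 0.006 m and z of ball_blue_center in the frame of dimple1 below 0.019 m and horizontal distance between ball_white_center and dimple0 below 0.006 m and z of ball_white_center in the frame of dimple0 below 0.019 m); the robot touches nothing.
It fails at once if A bystander (spool, jar, pot, small pot or bottle) is pushed more than 30 mm or tipped over (distance of any of spool, jar, pot, small_pot, flask from where it was at the start of the episode above 0.03 m or angle between any of spool, jar, pot, small_pot, flask's own z axis and vertical above 0.5 rad).
It also fails if it takes over 72 s, if anything falls off the work surface, if the arm or the gripper's body presses on something with over 40 N, if the wrist force passes 120 N, or if a joint passes its speed limit or range.

### The arm

A 7-joint arm with a two-finger parallel gripper is mounted at the origin on the work surface. World frame = base frame: x ahead of the robot, y to its left, z up, the work surface at z = 0. Lengths are in m, angles in rad, forces in N, time in s.
With the tool pointing down it reaches from about 0.35 to 0.9 m from the base axis. Payload 8.1 kg.
Tool frame: the origin (TCP) lies between the finger pads; the fingertips stand 19 mm ahead of it and the grasp point (between the pads) is the TCP; y points along the fingers, x is the direction in which the jaws open and shut, and the axes are right-handed (so a half turn about y gives the same grasp; the last joint's range is limited). The gripper opens to 92 mm and grips with 3 to 60 N. Pads are 19 mm wide; open, the fingers measure 130 mm over their backs; the gripper's body (75 mm by 190 mm) begins 47 mm behind the grasp point.
Start: joints at [1.19, 0.434, 0.025, 1.573, -0.012, 1.134, -0.075], TCP at [0.171, -0.601, 0.246] pointing down, gripper open.
Joint ranges: [-2.62, 2.62], [-0.44, 2.09], [-1.27, 1.32], [0.08, 2.57], [-1.32, 4.46], [0.12, 2], [-2.74, 2.74]. Speed limits (rad/s): [2.22, 2.22, 3.01, 3.01, 3.14, 3.14, 3.14].

### API

Orientations are given as a unit quaternion [w, x, y, z].
In Python, from plant import arm, fingers, camera, get_calibration, ticket gives the robot as it stands. The module is installed in compiled form; this text tells all that it offers. Calls block until the motion is done:
- arm.goto(position, orientation): joint-space move of the TCP to a pose.
- arm.move_l(position, orientation=None, max_speed=0.15, contact_N=None): straight line of the TCP; orientation=None keeps the orientation; max_speed is the mean speed in m/s. With contact_N (N) it stops when the force on the tool has changed by that much, and returns True; else False.
- arm.goto_joints(angles): joint-space move.
- fingers.release() and fingers.clamp(force=None): open the fingers fully, or close them until they stop; force is the grip in N (None keeps the last).
- arm.hold(seconds).
- arm.inverse_kinematics(position, orientation): joint angles nearest the present ones, or None.
- arm.read_state(): the state.
- camera(name): name is "scene" or "side" or "wrist"; returns the picture (480x640x3 uint8, blue, green, red); there is no depth.
- get_calibration(name): a dict with "intrinsics" (3x3 intrinsics, pixels), "origin" and "rotation" of the camera in the world. Camera axes: x right, y up, looking along -z (the intrinsics and any distortion apply to the point x, -y, -z); pixel columns grow to the right and rows downward; lengths in m; the calibration is good to about 2 mm. A picture is of the moment at which its call begins: read the wrist's pose just before it. get_calibration takes no time and is no camera call; for the wrist camera it gives the pose at the moment of the call.
A pose or a line that the arm cannot do raises arm.IKError and nothing moves.
- ticket.job_done(): hands the job in, once; it reports no verdict.
The state is a dict: "t": time; "joints": joint angles; "joint_velocities": joint speeds; "effort": joint torques, N m; "tcp_pos": TCP position; "eef_rot": TCP orientation; "wrist_force": force on the tool from outside, world axes, zero at the start; "torque": the same for the moment, N m; "gripper_width": finger opening in m.
Only numpy, scipy, OpenCV 4.12 (cv2) and the standard library are available. Lean on these libraries where they do the work, as an engineer would, in place of code of your own. Each camera call takes 0.05 s, during which the arm holds its last target.

## Working session

There is one attempt and no reset: what is moved stays moved. The work goes in short steps, each a Python script; the robot and the scene stay as the last script left them, time stands still between calls to the robot, and variables do not carry over. Pictures are saved under pics/ and viewed, and the job is handed in when it is done.

```bash
mkdir -p pics; ls; cat > h.py <<'E'
import numpy as np, cv2
from plant import arm, fingers, camera, get_calibration, ticket
def cal(n):
    c=get_calibration(n); return np.array(c["intrinsics"]),np.array(c["origin"]),np.array(c["rotation"]),c
E
python3 - <<'E'
from h import *
for n in ("scene","side","wrist"):
    K,o,R,c=cal(n); print(n,c)
    cv2.imwrite(f"pics/{n}0.png",camera(n))
print(arm.read_state())
E
```

```text
pics
scene {'intrinsics': array([[544.63011279,   0.        , 317.7221285 ],
       [  0.        , 544.63011279, 240.52142641],
       [  0.        ,   0.        ,   1.        ]]), 'origin': array([ 0.84182185, -0.49651186,  1.05285493]), 'rotation': array([0.92563699, 0.26296114, 0.06856128, 0.2633381 ])}
side {'intrinsics': array([[454.85222396,   0.        , 322.004542  ],
       [  0.        , 454.85222396, 237.37610327],
       [  0.        ,   0.        ,   1.        ]]), 'origin': array([0.48273261, 0.76768177, 0.63415403]), 'rotation': array([-0.0648651 , -0.02486904,  0.47476165,  0.87736847])}
wrist {'intrinsics': array([[369.43807423,   0.        , 314.53449255],
       [  0.        , 369.43807423, 240.69967851],
       [  0.        ,   0.        ,   1.        ]]), 'origin': array([ 0.24708904, -0.57916879,  0.38453437]), 'rotation': array([ 0.78950334, -0.11630869,  0.08877011, -0.59605087])}
{'t': 0.15, 'joints': array([ 1.19041192,  0.43506632,  0.02495956,  1.57385324, -0.01160428,
        1.13401212, -0.07511159]), 'joint_velocities': array([-0.00180875, -0.00144236, -0.0016936 , -0.00361525, -0.00101149,
       -0.00095031, -0.00188124]), 'effort': array([ 2.21669798e-03, -6.68267512e+01,  9.86469425e-01, -3.14698935e+01,
       -6.04326418e-02,  3.94621154e-02,  9.91110323e-05]), 'tcp_pos': array([ 0.17126077, -0.60070907,  0.24513645]), 'eef_rot': array([ 0.56461871, -0.56416796,  0.42633819, -0.42562421]), 'wrist_force': array([ 0.37561163, -0.00053112,  0.0345205 ]), 'torque': array([-0.00398058,  0.00313126, -0.01333717]), 'gripper_width': 0.09196585066761377}
```

View pics/scene0.png

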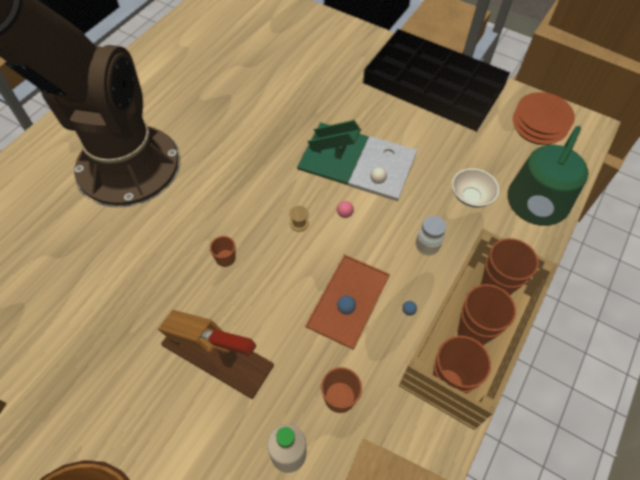

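View pics/side0.png

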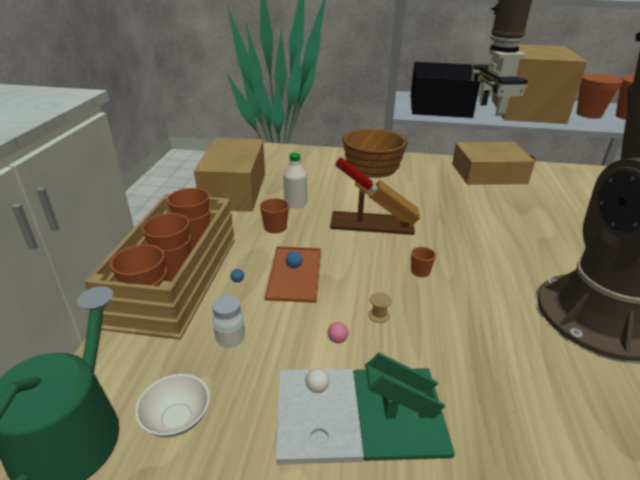

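View pics/wrist0.png

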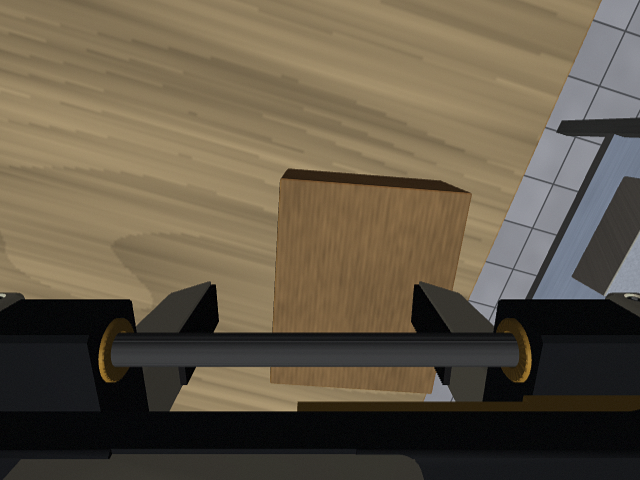

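```bash
cat >> h.py <<'E'
from scipy.spatial.transform import Rotation as Rot
def qR(q): q=np.asarray(q); return Rot.from_quat([q[1],q[2],q[3],q[0]]).as_matrix()
def Rq(R): q=Rot.from_matrix(R).as_quat(); return np.array([q[3],q[0],q[1],q[2]])
class Cam:
    def __init__(s,n):
        c=get_calibration(n); s.K=np.array(c["intrinsics"]); s.o=np.array(c["origin"]); s.R=qR(c["rotation"])
    def proj(s,p):
        c=(np.atleast_2d(p)-s.o)@s.R; uv=c*[1,-1,-1]@s.K.T; return uv[:,:2]/uv[:,2:]
    def ray(s,uv):
        d=np.linalg.inv(s.K)@[uv[0],uv[1],1]; d=s.R@(d*[1,-1,-1]); return s.o,d/np.linalg.norm(d)
    def plane(s,uv,z):
        o,d=s.ray(uv); return o+d*(z-o[2])/d[2]
def tri(*rs):
    A=0;b=0
    for o,d in rs:
        P=np.eye(3)-np.outer(d,d); A=A+P; b=b+P@o
    p=np.linalg.solve(A,b); return p,[np.linalg.norm((np.eye(3)-np.outer(d,d))@(p-o)) for o,d in rs]
E
python3 - <<'E'
from h import *
S=Cam("scene");D=Cam("side")
print(S.proj([0,0,0]),D.proj([0,0,0]), S.proj(arm.read_state()['tcp_pos']),D.proj(arm.read_state()['tcp_pos']))
print(qR(arm.read_state()['eef_rot']))
W=Cam("wrist"); T=qR(arm.read_state()['eef_rot']);print("cam in tool",T.T@(W.o-arm.read_state()['tcp_pos']),T.T@W.R)
s=cv2.imread("pics/scene0.png");d=cv2.imread("pics/side0.png")
def up(im,x0,y0,x1,y1,k,n): cv2.imwrite(n,cv2.resize(im[y0:y1,x0:x1],None,fx=k,fy=k,interpolation=cv2.INTER_CUBIC))
up(s,150,290,290,410,5,"pics/c1.png");up(d,310,140,440,240,6,"pics/c2.png")
up(s,290,110,430,220,5,"pics/c3.png");up(d,260,340,460,470,4,"pics/c4.png")
up(s,290,240,430,360,5,"pics/c5.png")
E
```

```text
[[127.59709914 164.18228343]] [[600.73104866 314.70182712]] [[-104.42511402  370.11452783]] [[491.2129321  103.75963462]]
[[ 2.74159566e-01 -4.21902888e-04  9.61684124e-01]
 [-9.61683480e-01  1.11708404e-03  2.74159873e-01]
 [-1.18995083e-03 -9.99999287e-01 -9.94777604e-05]]
cam in tool [-5.07471478e-05 -1.39511909e-01  7.88162005e-02] [[ 9.99999872e-01  4.40967429e-04  2.48426672e-04]
 [ 1.10199552e-04  2.89362305e-01 -9.57219643e-01]
 [-4.93987999e-04  9.57219547e-01  2.89362219e-01]]
```

View pics/c1.png

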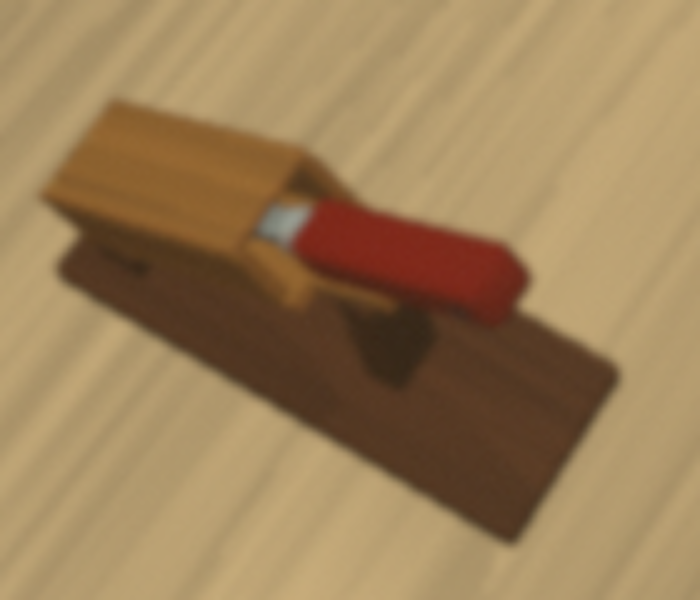

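View pics/c2.png

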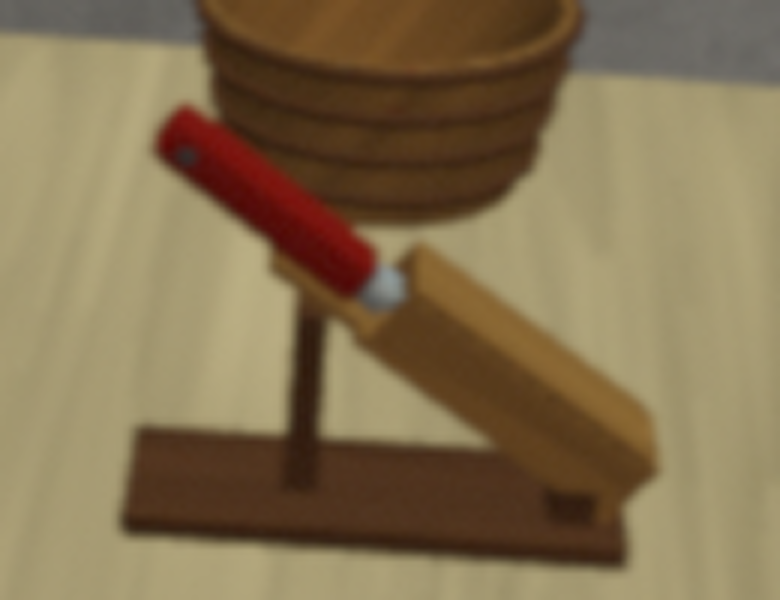

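View pics/c3.png

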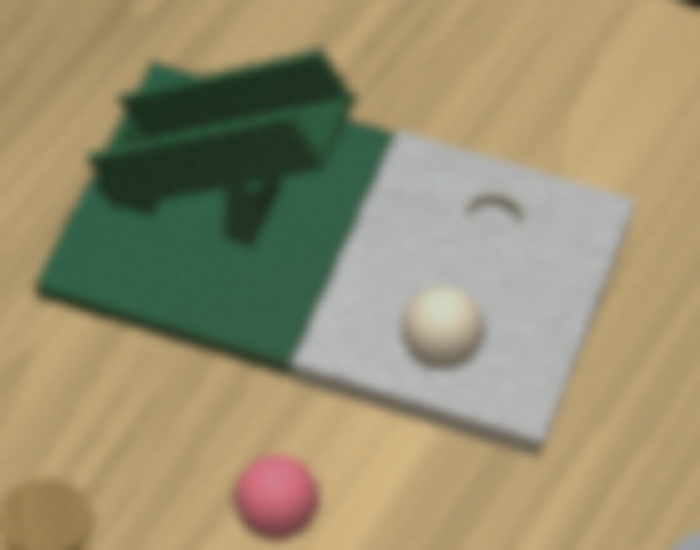

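View pics/c4.png

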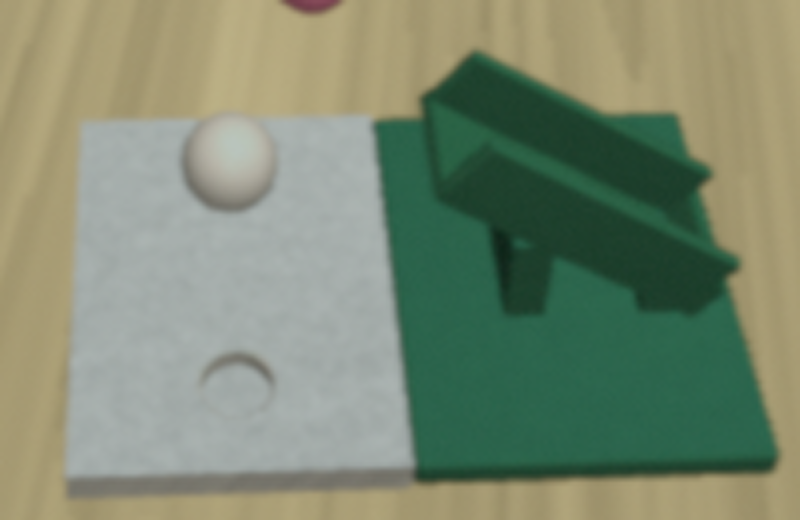

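View pics/c5.png

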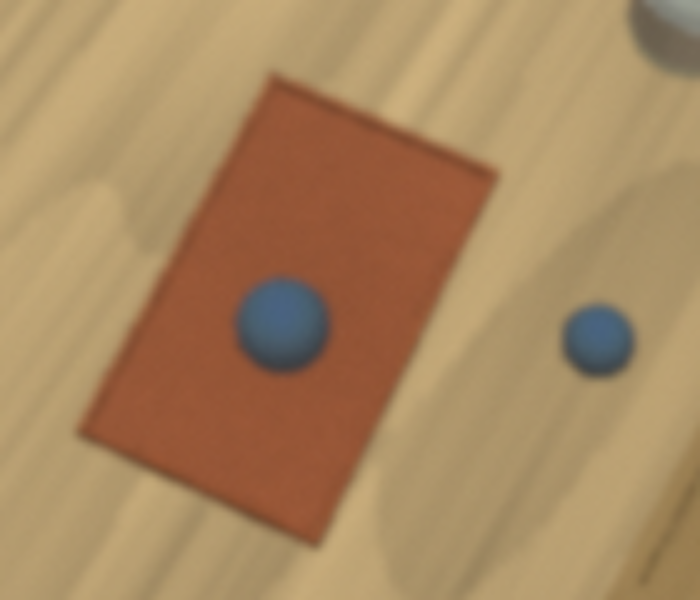

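```bash
python3 - <<'E'
from h import *
np.set_printoptions(precision=4,suppress=True)
S=Cam("scene");D=Cam("side")
def rect(cam,pts,k,off,z,n):
    P=np.array([cam.plane(np.array(p)/k+off,z) for p in pts]); 
    print(n,P[:,:2].tolist(),"sides",np.linalg.norm(np.roll(P,-1,0)-P,axis=1),"c",P.mean(0)[:2])
    for i in range(4):
        d=P[(i+1)%4]-P[i]; print("  hd",np.degrees(np.arctan2(d[1],d[0])))
rect(D,[(777,458),(677,115),(82,123),(68,472)],4,(260,340),.014,"stand side")
rect(S,[(40,290),(152,63),(635,200),(540,440)],5,(290,110),.014,"stand scene")
rect(S,[(60,265),(515,535),(620,372),(165,120)],5,(150,290),.014,"tidy scene(last guess)")
rect(D,[(625,555),(122,527),(137,428),(610,455)],6,(310,140),.014,"tidy side")
rect(S,[(80,430),(320,545),(497,173),(272,75)],5,(290,240),.010,"tray")
s=cv2.imread("pics/scene0.png");d=cv2.imread("pics/side0.png")
def blobs(im,lo,hi,amin=40):
    h=cv2.cvtColor(im,cv2.COLOR_BGR2HSV); m=cv2.inRange(h,lo,hi)
    n,l,st,c=cv2.connectedComponentsWithStats(m); return [(c[i],st[i]) for i in range(1,n) if st[i][4]>amin]
for nm,im,C in(("scene",s,S),("side",d,D)):
    for c,st in blobs(im,(95,80,40),(118,255,255)):
        print(nm,"blue",c,st, C.plane(c,.024))
    for c,st in blobs(im,(160,70,60),(179,255,255)): print(nm,"pink/red",c,st,C.plane(c,.02))
S_b=S.plane
# white ball, spool, jar etc by hand
for nm,a,b,z in (("white",(442/5+290,326/5+110),(230/4+260,162/4+340),.029),("spooltop",(300,212),(381,301),.045),("jartop",(433,226),(228,305),.085),("smallpot",(223,244),(424,254),.052),("pot",(342,381),(275,206),.068),("flask",(285,437),(295,156),.15)):
    print(nm,S.plane(a,z),D.plane(b,z))
print("dimple",D.plane((237/4+260,388/4+340),.008))
# handle ends
print("butt",tri(S.ray((516/5+150,282/5+290)),D.ray((172/6+310,133/6+140))))
print("neck",tri(S.ray((308/5+150,230/5+290)),D.ray((360/6+310,268/6+140))))
E
```

```text
stand side [[0.3340940933810908, 0.3649794979148939], [0.36085488677790456, 0.2100865669600256], [0.6147063394090618, 0.2537080198010334], [0.5862419089497969, 0.4081060618474027]] sides [0.1572 0.2576 0.157  0.2558] c [0.474  0.3092]
  hd -80.1977951127466
  hd 9.750393639254673
  hd 100.44561737422582
  hd -170.29422702851514
stand scene [[0.3690384646732085, 0.20396227474653467], [0.33719963908718187, 0.3607220258916563], [0.589802602741244, 0.41036610951011726], [0.6171883026105778, 0.2531199942954378]] sides [0.16   0.2574 0.1596 0.253 ] c [0.4783 0.307 ]
  hd 101.48093869609943
  hd 11.118641019044693
  hd -80.12055974132105
  hd -168.79495024688364
tidy scene(last guess) [[0.3800517312698032, -0.3168792658332773], [0.5966248373978394, -0.30946616958740314], [0.5948426661350832, -0.2355397151194738], [0.3758259001349127, -0.2455308634047762]] sides [0.2167 0.0739 0.2192 0.0715] c [ 0.4868 -0.2769]
  hd 1.9604159222646071
  hd 91.38098219748375
  hd -177.38808109907674
  hd -86.61043897311332
tidy side [[0.373303100537817, -0.23257976675178482], [0.5868395115844518, -0.219383819
[... 934 characters left out ...]
 12 109] [0.7612 0.0203 0.024 ]
side pink/red [337.5596 332.0033] [328 322  20  21 302] [0.5275 0.1529 0.02  ]
white [0.55   0.2773 0.029 ] [0.5474 0.2766 0.029 ]
spooltop [0.455  0.0793 0.045 ] [0.4509 0.0812 0.045 ]
jartop [0.7293 0.176  0.085 ] [0.7236 0.1819 0.085 ]
smallpot [ 0.3625 -0.0822  0.052 ] [ 0.361  -0.0844  0.052 ]
pot [ 0.731  -0.2095  0.068 ] [ 0.7287 -0.2136  0.068 ]
flask [ 0.7086 -0.3592  0.15  ] [ 0.7011 -0.3456  0.15  ]
dimple [0.5317 0.3628 0.008 ]
butt (array([ 0.5811, -0.2688,  0.1741]), [np.float64(0.0044067919493585165), np.float64(0.004406791949358315)])
neck (array([ 0.4946, -0.277 ,  0.1173]), [np.float64(0.001057728511795344), np.float64(0.001057728511795118)])
```

```bash
cat >> h.py <<'E'
np.set_printoptions(precision=4,suppress=True)
def down(h):  # jaws along heading h (deg), tool pointing down
    h=np.radians(h); x=np.array([np.cos(h),np.sin(h),0]); y=np.array([0,0,-1.]); return np.c_[x,y,np.cross(x,y)]
def frame(h,s=35):  # slope frame (x up slope)
    h=np.radians(h);s=np.radians(s); x=np.array([np.cos(h)*np.cos(s),np.sin(h)*np.cos(s),np.sin(s)]); y=np.array([-np.sin(h),np.cos(h),0]); return np.c_[x,y,np.cross(x,y)]
def slope(h,sg,s=35): # approach -z of slope, jaws along sg*y
    F=frame(h,s); x=sg*F[:,1]; y=-F[:,2]; return np.c_[x,y,np.cross(x,y)]
def ik(p,R):
    q=arm.inverse_kinematics(list(p),list(Rq(R))); return None if q is None else np.array(q)
def st():
    s=arm.read_state(); return s
E
python3 - <<'E'
from h import *
th=10.5
for h in (145.5,-34.5,55.5):
    print("ball",h,ik((.65,-.053,.034),down(h)),"dim",ik((.534,.3645,.039),down(h)),ik((.534,.3645,.15),down(h)))
F=frame(3);o=np.array([.484,-.272,.105])
for sg in(1,-1):
    print("grasp",sg,ik(o+F[:,0]*.085,slope(3,sg)),ik(o+F[:,0]*.085+.1*F[:,2],slope(3,sg)),"out",ik(o+F[:,0]*.235,slope(3,sg)))
    for H in(-90,90,0,180):
        # tool x = sg * weeder y ; weeder heading H -> y heading H+90
        print("  lay",H,ik((.515,-.15,.014),down(H+90 if sg>0 else H-90)))
G=frame(th);t=np.array([.417,.297,.072])
for sg in(1,-1):
    # weeder heading H. weeder y = -trough y at end
    print("place",sg,ik(t+G[:,0]*.1+.01*G[:,2],slope(th,sg)),ik(t+G[:,0]*.1+.11*G[:,2],slope(th,sg)))
E
```

```text
ball 145.5 [ 0.6142  0.9828 -1.0763  1.6354  0.9461  1.1264  1.8165] dim [-0.0617  0.9684 -1.0759  1.6484  0.9355  1.1218  1.1359] [-0.0621  0.8044 -1.07    1.5673  0.7381  1.2201  1.2718]
ball -34.5 [ 0.2528  0.7373 -0.3937  1.6688  0.3644  0.8089 -0.9052] dim [-0.3117  0.7659 -0.5814  1.6708  0.5236  0.8654 -1.7143] [-0.2302  0.666  -0.7204  1.5821  0.481   1.0779 -1.6786]
ball 55.5 [ 0.4894  0.8533 -0.8033  1.6464  0.7216  0.9627  0.3941] dim [-0.1625  0.859  -0.8523  1.6571  0.7533  0.985  -0.3138] [-0.0732  0.791  -1.0424  1.5683  0.7173  1.2061 -0.2841]
grasp 1 [ 1.2638  0.5492 -0.9445  2.108   0.7118  0.1862  1.4727] [ 1.1897  0.2407 -0.6456  2.124  -0.5903  0.3828  2.7204] out [ 1.0807  0.5568 -0.942   1.7963  0.5139  0.4447  1.5701]
  lay -90 [ 0.5198  0.6496 -0.4671  1.9745  0.4824  0.6275 -0.263 ]
  lay 90 [ 0.0176  0.6083  0.2303  2.0186 -0.2558  0.5417 -2.7134]
  lay 0 [ 0.5926  0.6751 -0.573   1.9683  0.5807  0.6658  1.2205]
  lay 180 [ 0.2772  0.6037 -0.1283  1.9957  0.1393  0.5504 -1.5184]
grasp -1 [ 0.9592  0.4216 -0.5172  2.1289 -0.7879  0.1695 -0.2347] [ 0.9502  0.2017 -0.3641  2.1406 -0.7682  0.4236 -0.2598] out [ 0.6278  0.3989 -0.2725  1.8321 -0.4023  0.3965 -0.7821]
  lay -90 [ 0.0176  0.6083  0.2303  2.0186 -0.2558  0.5417 -2.7134]
  lay 90 [ 0.5198  0.6496 -0.4671  1.9745  0.4824  0.6275 -0.263 ]
  lay 0 [ 0.2772  0.6037 -0.1283  1.9957  0.1393  0.5504 -1.5184]
  lay 180 [ 0.5926  0.6751 -0.573   1.9683  0.5807  0.6658  1.2205]
place 1 [-0.3175  0.4346 -0.706   2.2399  1.5386  0.6649 -0.4987] [-0.0523  0.2755 -1.0673  2.2339  1.2247  0.7458 -0.2442]
place -1 [-1.3527  0.386   0.6013  2.3195  1.5625  0.144   2.5285] [-2.0616  0.2279  1.3016  2.3525  0.534   0.2584 -2.6969]
```

```bash
python3 - <<'E'
from h import *
arm.goto([.65,-.053,.16],list(Rq(down(-34.5))))
W=Cam("wrist"); im=camera("wrist"); cv2.imwrite("pics/w1.png",im)
print(st()['t'],st()['tcp_pos'],st()['joints'])
h=cv2.cvtColor(im,cv2.COLOR_BGR2HSV); m=cv2.inRange(h,(95,80,30),(120,255,255))
n,l,s,c=cv2.connectedComponentsWithStats(m)
for i in range(1,n):
    if s[i][4]>200: print(s[i],c[i],W.plane(c[i],.024))
print(W.proj([.65,-.053,.024]))
E
```

```text
2.7917 [ 0.65   -0.0544  0.1601] [ 0.3337  0.6124 -0.5206  1.5676  0.3363  1.0519 -0.8808]
[ 375   41   44   48 1679] [396.6015  64.2972] [0.7648 0.0129 0.024 ]
[ 292  208   51   50 2024] [316.8207 232.5069] [ 0.6527 -0.0541  0.024 ]
[[313.078  233.3047]]
```

View pics/w1.png

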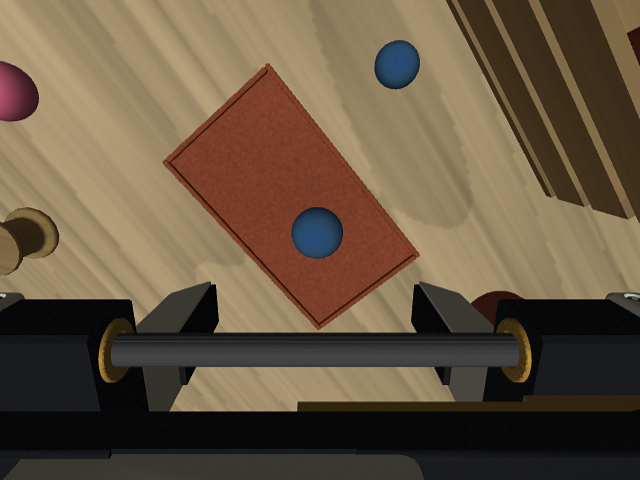

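The wrist view shows the larger blue ball on the tray at (317,232). The small decoy is at (397,64) and the pink ball is at the left edge. Next I grasp the large one.

```bash
python3 - <<'E'
from h import *
b=[.6522,-.0538]
arm.move_l([*b,.034],list(Rq(down(-34.5))),max_speed=.15)
print(st()['tcp_pos'])
fingers.clamp(15)
print(st()['t'],st()['gripper_width'],st()['wrist_force'])
arm.move_l([*b,.17],max_speed=.25)
print(st()['gripper_width'],st()['wrist_force'])
arm.goto([.50,.31,.26],list(Rq(down(-34.5))))
W=Cam("wrist"); im=camera("wrist"); cv2.imwrite("pics/w2.png",im)
np.savez("w2.npz",K=W.K,o=W.o,R=W.R)
print(st()['t'],st()['tcp_pos'],st()['joints'])
E
```

```text
[ 0.6529 -0.0536  0.035 ]
4.6583 0.03885609334965327 [ 0.3723 -0.5578  1.0046]
0.039074335530508236 [ 0.5302  0.7398 -0.4716]
6.9 [0.5011 0.3083 0.2594] [-0.1965  0.4435 -0.6391  1.6058  0.2802  1.1866 -1.5001]
```

View pics/w2.png

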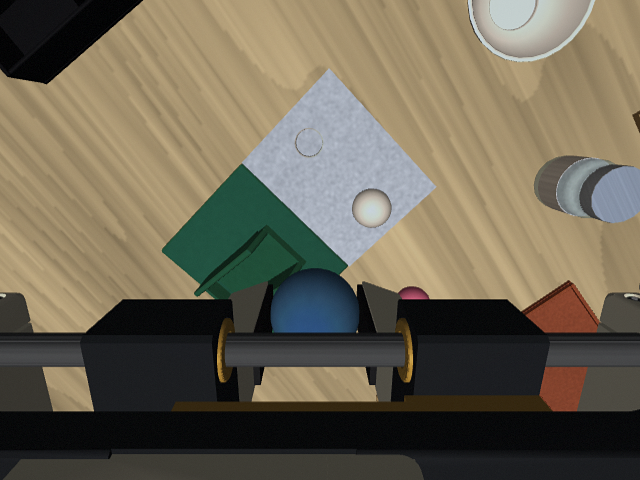

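```bash
python3 - <<'E'
from h import *
W=Cam("wrist"); d=np.load("w2.npz"); W.K,W.o,W.R=d['K'],d['o'],d['R']
im=cv2.imread("pics/w2.png"); h=cv2.cvtColor(im,cv2.COLOR_BGR2HSV)
m=cv2.inRange(h,(60,60,30),(95,255,255))|cv2.inRange(h,(95,10,130),(130,60,255))
cv2.imwrite("pics/w2c.png",cv2.resize(im[50:310,150:450],None,fx=2.6,fy=2.2,interpolation=cv2.INTER_CUBIC))
P={k:W.plane(v,z)[:2] for k,v,z in (("farL",(330.5,68),.014),("farR",(436,187),.014),("nearL",(163,249),.014),("seamL",(244,164.5),.014),("seamR",(348,266),.014),("dimple",(309.3,142.3),.014),("white",(371.5,208),.029))}
for k in P: print(k,P[k])
f=lambda a,b:(np.linalg.norm(P[b]-P[a]),np.degrees(np.arctan2(*(P[b]-P[a])[::-1])))
print(f("nearL","farL"),f("farR","farL"),f("white","dimple"),f("seamR","seamL"))
import numpy as np
th=np.radians(10.5);u=np.array([np.cos(th),np.sin(th)]);v=np.array([-u[1],u[0]])
print("far mid->c",(P["farL"]+P["farR"])/2-.1325*u,"from dimples",(P["dimple"]+P["white"])/2-.0675*u)
g=cv2.cvtColor(im,cv2.COLOR_BGR2GRAY)
print(st()['gripper_width'])
E
```

```text
farL [0.5901 0.4099]
farR [0.6172 0.2532]
nearL [0.3378 0.3637]
seamL [0.4668 0.3852]
seamR [0.4937 0.2317]
dimple [0.5343 0.3652]
white [0.5499 0.2764]
(np.float64(0.2565258532240492), np.float64(10.373755663565335)) (np.float64(0.15905901463229175), np.float64(99.79161196754471)) (np.float64(0.09014824758179614), np.float64(99.92979399976878)) (np.float64(0.15584391421615026), np.float64(99.94027350592498))
far mid->c [0.4734 0.3074] from dimples [0.4757 0.3085]
0.03866489125090666
```

View pics/w2c.png

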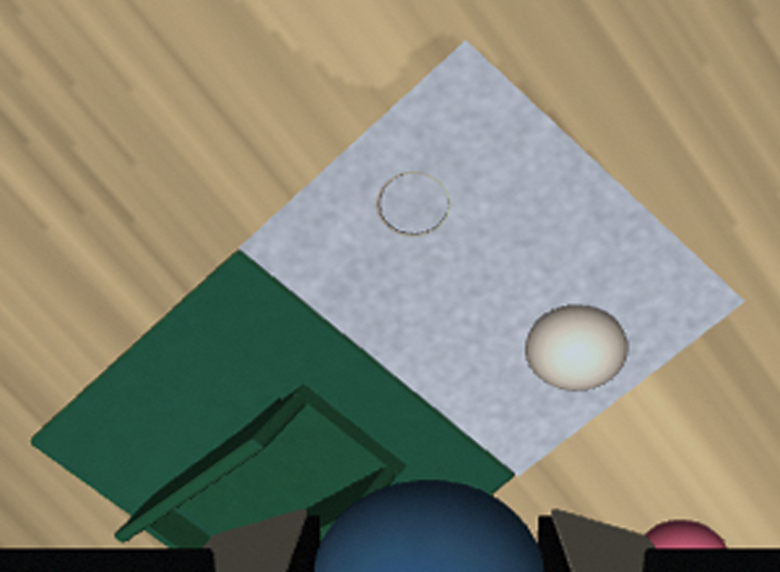

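```bash
python3 - <<'E'
from h import *
q=list(Rq(down(-34.5)));p=[.5343,.3650]
arm.goto([*p,.10],q)
arm.move_l([*p,.0405],q,max_speed=.08,contact_N=6)
s=st();print(s['tcp_pos'],s['wrist_force'],s['t'])
fingers.release()
arm.move_l([*p,.15],q,max_speed=.25)
W=Cam("wrist"); im=camera("wrist"); cv2.imwrite("pics/w3.png",im)
h=cv2.cvtColor(im,cv2.COLOR_BGR2HSV); m=cv2.inRange(h,(95,80,30),(120,255,255))
n,l,s,c=cv2.connectedComponentsWithStats(m)
for i in range(1,n):
    if s[i][4]>200: print(s[i],c[i],W.plane(c[i],.029))
print(st()['t'],st()['joints'])
E
```

```text
[0.5344 0.3653 0.0407] [ 0.3668  0.422  -0.458 ] 8.5167
[ 287  215   53   53 2204] [312.7328 240.9968] [0.5334 0.3653 0.029 ]
10.1333 [-0.306   0.6309 -0.5885  1.5885  0.3891  1.0425 -1.6066]
```

View pics/w3.png

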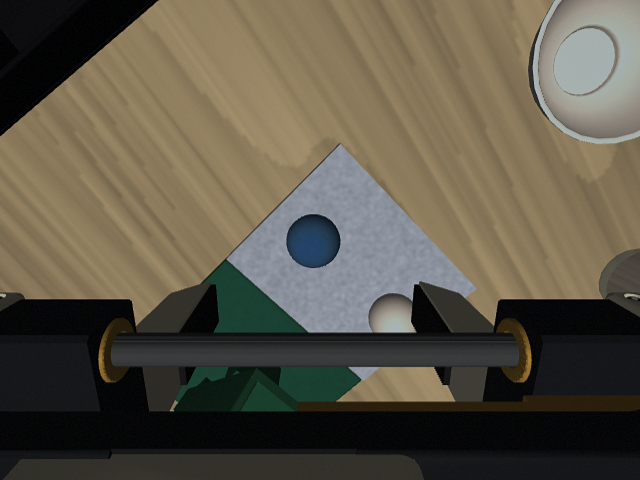

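The blue ball is seated in the dimple at (.5334,.3653), wrist pixel (313,241). Next, the weeder.

```bash
python3 - <<'E'
from h import *
arm.move_l([.52,.30,.24],max_speed=.3)
F=frame(3);o=np.array([.484,-.271,.105]);R=slope(3,-1)
p=o+F[:,0]*.085+F[:,2]*.13
print(ik(p,R))
arm.goto(list(p),list(Rq(R)))
print(st()['t'],st()['tcp_pos'],p,st()['joints'])
W=Cam("wrist"); im=camera("wrist"); cv2.imwrite("pics/w4.png",im); np.savez("w4.npz",K=W.K,o=W.o,R=W.R)
E
```

```text
[ 0.3194  0.1089  0.3745  2.1799 -0.9007  0.5668 -0.1279]
12.7167 [ 0.4798 -0.2701  0.26  ] [ 0.4791 -0.2713  0.2602] [ 0.3185  0.1096  0.373   2.1794 -0.9003  0.5672 -0.1284]
```

View pics/w4.png

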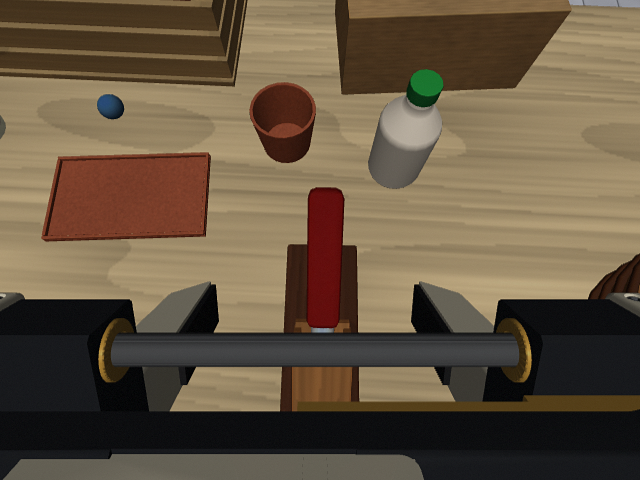

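```bash
python3 - <<'E'
from h import *
W=Cam("wrist"); d=np.load("w4.npz"); W.K,W.o,W.R=d['K'],d['o'],d['R']
im=cv2.imread("pics/w4.png"); h=cv2.cvtColor(im,cv2.COLOR_BGR2HSV)
m=(cv2.inRange(h,(0,190,50),(6,255,255))|cv2.inRange(h,(174,190,50),(179,255,255)));m[:,:290]=0;m[:,360:]=0;m[:180]=0
F=frame(3);o=np.array([.484,-.271,.105])
def cast(uv,z):
    a,dd=W.ray(uv); n=F[:,2]; t=(n@(o+z*n)-n@a)/(n@dd); return F.T@(a+t*dd-o)
for v in (190,200,220,250,280,310,322):
    u=np.where(m[v])[0]; 
    if len(u): print(v,u.min(),u.max(),cast(((u.min()+u.max())/2,v),.012), "w",cast((u.max()+.5,v),.012)[1]-cast((u.min()-.5,v),.012)[1])
E
```

```text
190 311 338 [ 0.1238 -0.0054  0.012 ] w -0.019496286400103518
200 308 343 [ 0.1168 -0.0062  0.012 ] w -0.025265248727309546
220 308 342 [ 0.1024 -0.006   0.012 ] w -0.024959470726973607
250 307 341 [ 0.0799 -0.0055  0.012 ] w -0.02557811848851317
280 307 340 [ 0.0562 -0.0053  0.012 ] w -0.0254787174335364
310 307 338 [ 0.0313 -0.0047  0.012 ] w -0.02460533709078455
322 308 338 [ 0.0209 -0.0052  0.012 ] w -0.024087482089453827
```

```bash
python3 - <<'E'
from h import *
o=np.array([.484,-.271,.105])+frame(3)[:,1]*(-.0045);F=frame(2.3);R=slope(2.3,-1);q=list(Rq(R))
p=o+F[:,0]*.088
arm.move_l(list(p+F[:,2]*.05),q,max_speed=.2)
arm.move_l(list(p+F[:,2]*.001),q,max_speed=.1,contact_N=10)
s=st();print((F.T@(s['tcp_pos']-o)),s['wrist_force'])
fingers.clamp(50)
s=st();print(s['gripper_width'],F.T@s['wrist_force'],s['t'])
p0=s['tcp_pos']
c=arm.move_l(list(p+F[:,0]*.03),q,max_speed=.08,contact_N=30)
s=st();print(c,s['gripper_width'],F.T@s['wrist_force'],F.T@(s['tcp_pos']-o),s['t'])
if not c:
    c=arm.move_l(list(p+F[:,0]*.155),q,max_speed=.12,contact_N=30)
    s=st();print(c,s['gripper_width'],F.T@s['wrist_force'],F.T@(s['tcp_pos']-o),s['t'],s['joints'])
for n in("side","wrist"): cv2.imwrite(f"pics/{n}5.png",camera(n))
E
```

```text
[ 0.0883 -0.0007  0.0019] [-1.1868 -0.3614  0.7431]
0.025700598421787416 [-0.3195 -0.0731 -1.0051] 15.0
False 0.025630360700789886 [ 0.1843 -0.5841  5.5263] [ 0.1185 -0.0002  0.0004] 15.525
False 0.025593482629820908 [-0.5364  0.562  -0.4933] [ 0.2418 -0.0001 -0.0002] 16.7167 [ 0.2     0.3909  0.3017  1.8473 -0.8639  0.5168 -0.4015]
```

View pics/side5.png

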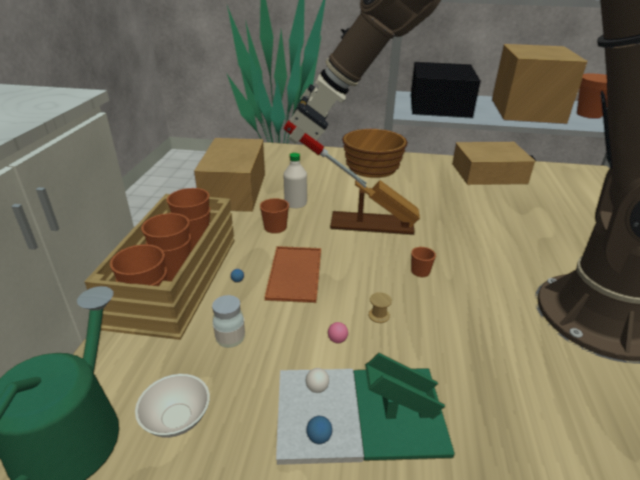

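View pics/wrist5.png

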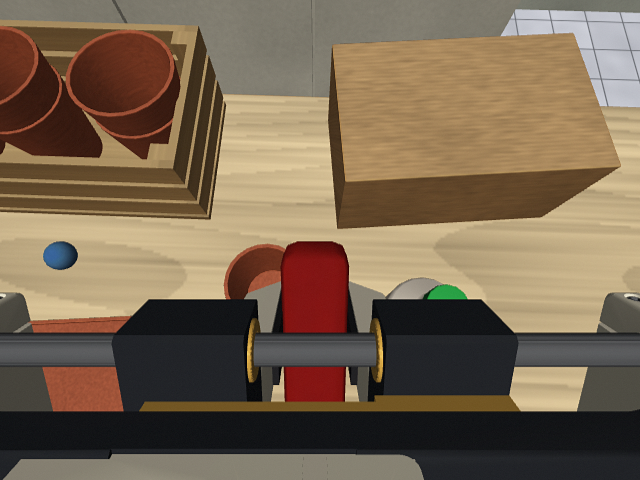

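```bash
python3 - <<'E'
from h import *
o=np.array([.484,-.271,.105])+frame(3)[:,1]*(-.0045);F=frame(2.3);q=list(Rq(slope(2.3,-1)))
p=o+F[:,0]*.262
arm.move_l(list(p),q,max_speed=.15)
arm.move_l(list(p+np.array([-.03,.02,.09])),q,max_speed=.25)
R=down(0);q=list(Rq(R))
print(ik((.515,.028,.17),R),ik((.515,.028,.024),R))
arm.goto([.515,.028,.17],q)
s=st();print(s['tcp_pos'],s['gripper_width'],s['t'],s['joints'])
for n in("side","scene"): cv2.imwrite(f"pics/{n}6.png",camera(n))
E
```

```text
[-0.2444  0.3392  0.111   1.939  -0.0484  0.8659 -0.1083] [-0.2912  0.5656  0.1812  2.0617 -0.1923  0.5298  0.0287]
[0.5157 0.0269 0.1702] 0.02579312891739 18.9833 [-0.2433  0.3392  0.1125  1.9384 -0.0489  0.8654 -0.1087]
```

View pics/side6.png

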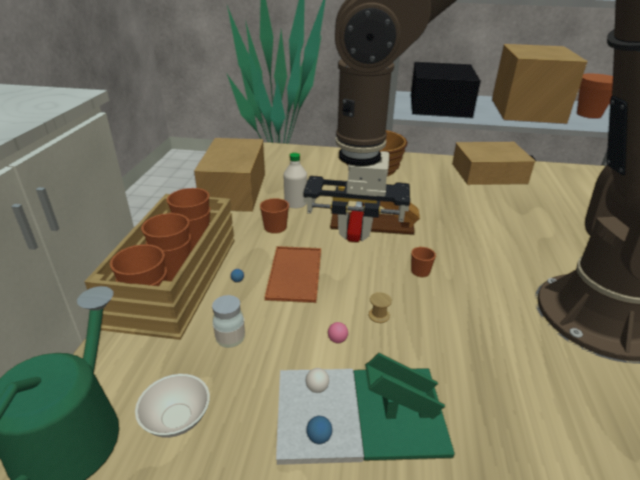

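View pics/scene6.png

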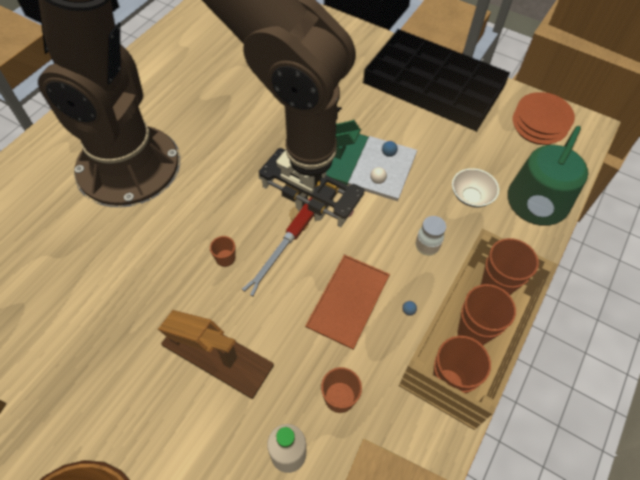

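```bash
python3 - <<'E'
from h import *
S=Cam("scene")
o,d=S.ray((250.5,290)); t=(.515-o[0])/d[0]; print(o+t*d)
o,d=S.ray((309,209)); t=(.515-o[0])/d[0]; print(o+t*d)
print(S.proj([[.5157,-.186,.17]]))
q=list(Rq(down(0)))
c=arm.move_l([.515,.028,.035],q,max_speed=.15,contact_N=6)
c2=None
if not c: c2=arm.move_l([.515,.028,.0225],q,max_speed=.05,contact_N=4)
s=st();print(c,c2,s['tcp_pos'],s['wrist_force'],s['torque'],s['t'])
for n in("side","scene"): cv2.imwrite(f"pics/{n}7.png",camera(n))
a=cv2.imread("pics/scene7.png")[180:310,230:340];b=cv2.imread("pics/side7.png")[190:310,310:430]
cv2.imwrite("pics/c7.png",np.hstack([cv2.resize(a,(400,470)),cv2.resize(b,(400,470))]))
E
```

```text
[ 0.515  -0.1788  0.1591]
[0.515  0.022  0.1724]
[[247.9221 290.5542]]
False False [0.5147 0.028  0.0223] [-0.0856  0.2607 -2.3521] [ 0.0461 -0.1095 -0.0124] 20.5333
```

View pics/c7.png

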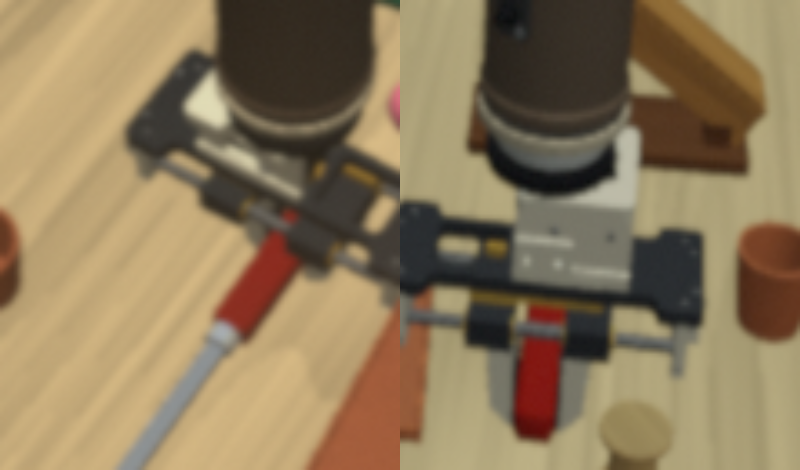

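```bash
python3 - <<'E'
from h import *
q=list(Rq(down(0)))
fingers.release(); 
arm.move_l([.515,.028,.09],q,max_speed=.2)
arm.goto([.515,-.09,.17],q)
s=st();print(s['tcp_pos'],s['t'],s['joints'])
W=Cam("wrist"); im=camera("wrist"); cv2.imwrite("pics/w8.png",im); np.savez("w8.npz",K=W.K,o=W.o,R=W.R)
cv2.imwrite("pics/scene8.png",camera("scene"))
E
```

```text
[ 0.5145 -0.0903  0.1693] 22.8917 [-0.0222  0.3505  0.1214  1.9242 -0.0547  0.8713  0.126 ]
```

View pics/w8.png

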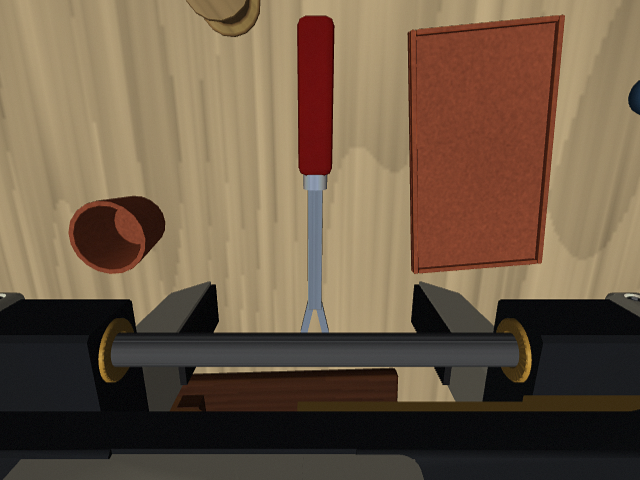

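View pics/scene8.png

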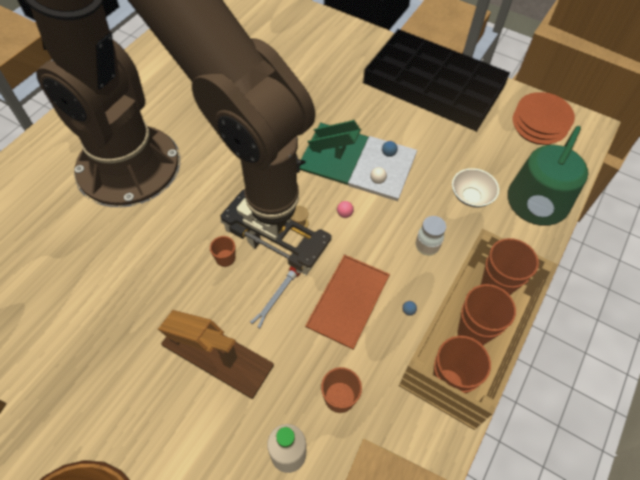

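```bash
python3 - <<'E'
from h import *
W=Cam("wrist"); d=np.load("w8.npz"); W.K,W.o,W.R=d['K'],d['o'],d['R']
im=cv2.imread("pics/w8.png"); h=cv2.cvtColor(im,cv2.COLOR_BGR2HSV)
m=(cv2.inRange(h,(0,190,50),(6,255,255))|cv2.inRange(h,(174,190,50),(179,255,255)));m[:,:280]=0;m[:,350:]=0
v=np.where(m.any(1))[0];print(v.min(),v.max())
for r in(25,60,100,140,170):
    u=np.where(m[r])[0];print(r,W.plane(((u.min()+u.max())/2,r),.024),u.max()-u.min())
print("ends",W.plane((315,15.5),.024),W.plane((315,175.5),.024))
for a in((315,200),(314.5,290)): print("shank",W.plane(a,.016))
th=10.1;G=frame(th);u=np.array([np.cos(np.radians(th)),np.sin(np.radians(th)),0]);t=np.array([.4755,.3083,.072])-.06*u
print("trough",t)
for z in(.01,.02,.06,.1):
  print(ik(t+G[:,0]*.1+z*G[:,2],slope(th,1)),ik(t+G[:,0]*.1+z*G[:,2],slope(th,-1)))
E
```

```text
16 174
25 [0.5152 0.0565 0.024 ] 34
60 [0.5152 0.0347 0.024 ] 34
100 [0.5148 0.0084 0.024 ] 33
140 [ 0.5151 -0.0195  0.024 ] 32
170 [ 0.5151 -0.0415  0.024 ] 30
ends [0.5152 0.0623 0.024 ] [ 0.5151 -0.0457  0.024 ]
shank [ 0.5151 -0.0661  0.016 ]
shank [ 0.5145 -0.1446  0.016 ]
trough [0.4164 0.2978 0.072 ]
[-0.7313  0.352  -0.1914  2.2699  1.5039  0.4539 -0.5293] [-1.3636  0.3886  0.611   2.3187  1.5354  0.1443  2.5459]
[-0.4934  0.3654 -0.4927  2.2543  1.4787  0.5694 -0.4844] [-0.9173  0.32    0.025   2.2876  1.446   0.3828  2.6516]
[-0.51    0.2735 -0.5001  2.2622  1.3146  0.569  -0.3515] [-1.8338  0.43    1.2012  2.3501 -0.6356  0.118  -1.5564]
[-0.3925  0.2042 -0.6588  2.2524  1.1708  0.6195 -0.2258] [-2.0062  0.2779  1.2761  2.3516  0.3898  0.2154 -2.5658]
```

```bash
python3 - <<'E'
from h import *
q=list(Rq(down(0)))
arm.move_l([.515,-.0917,.0225],q,max_speed=.15,contact_N=15)
s=st();print(s['tcp_pos'],s['wrist_force'],s['t'])
fingers.clamp(60)
s=st();print(s['gripper_width'],s['t'])
arm.move_l([.515,-.05,.25],q,max_speed=.25)
s=st();print(s['gripper_width'],s['wrist_force'])
th=10.1;G=frame(th);t=np.array([.4164,.2978,.072]);R=slope(th,1)
p=t+G[:,0]*.1+(.0105+.11)*G[:,2]; print(ik(p,R))
arm.goto(list(p),list(Rq(R)))
s=st();print(s['tcp_pos'],p,s['gripper_width'],s['t'],s['joints'])
W=Cam("wrist");np.savez("w9.npz",K=W.K,o=W.o,R=W.R)
for n in("side","scene","wrist"): cv2.imwrite(f"pics/{n}9.png",camera(n))
E
```

```text
[ 0.5155 -0.0916  0.0231] [0.1166 0.0599 0.3531] 24.125
0.010921760704806993 25.35
0.011234526122055003 [-0.3378  0.2853 -1.7613]
[-0.2974  0.1736 -0.773   2.2426  1.1046  0.6492 -0.1661]
[0.4299 0.2986 0.2276] [0.429  0.3    0.2281] 0.011335062632731128 27.775 [-0.2967  0.1743 -0.7708  2.2424  1.1035  0.65   -0.1659]
```

View pics/side9.png

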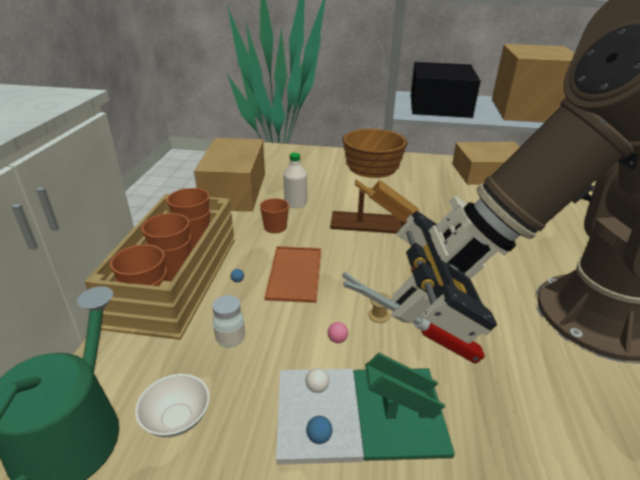

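View pics/wrist9.png

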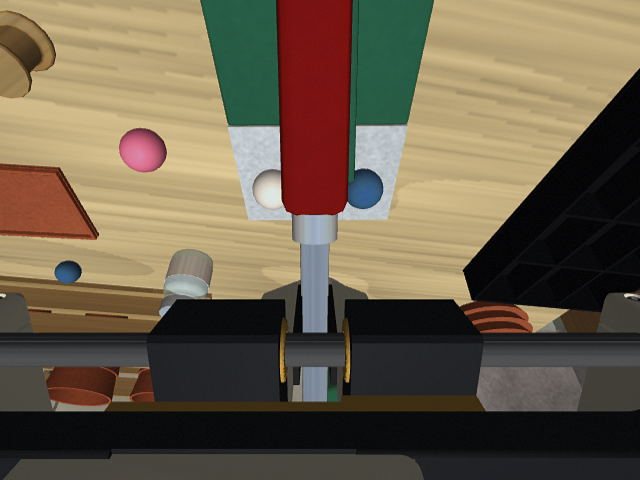

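View pics/scene9.png

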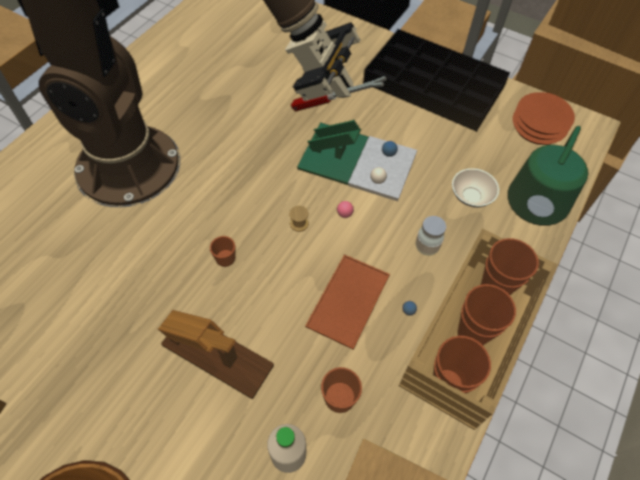

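```bash
python3 - <<'E'
from h import *
W=Cam("wrist"); d=np.load("w9.npz"); W.K,W.o,W.R=d['K'],d['o'],d['R']
T=np.array([.4299,.2986,.2276]);G=frame(10.1);
# actual tool rot assumed = slope
A=T-.0105*G[:,2]-.1*G[:,0]   # handle centre
for x in(.054,.02,0,-.03):
    print(x,W.proj([A+G@np.array([x,y,.012]) for y in(-.013,.013)]).ravel())
im=cv2.imread("pics/wrist9.png"); h=cv2.cvtColor(im,cv2.COLOR_BGR2HSV)
m=(cv2.inRange(h,(0,190,40),(6,255,255))|cv2.inRange(h,(174,190,40),(179,255,255)))
for r in(0,50,100,150,190,205):
    u=np.where(m[r,250:400])[0]+250;print(r,u.min(),u.max())
v=np.where(m[:,315])[0];print(v.max())
# side/scene check
S=Cam("scene");D=Cam("side")
for n,C in(("scene",S),("side",D)):
    print(n,C.proj([A+G@np.array([-.055,0,0]),A+G@np.array([.055,0,0]),A+G@np.array([.195,0,0])]))
    i=cv2.imread(f"pics/{n}9.png");b=i[60:140,270:400] if n=="scene" else i[250:380,320:510]
    cv2.imwrite(f"pics/c9{n}.png",cv2.resize(b,None,fx=4,fy=4,interpolation=cv2.INTER_CUBIC))
E
```

```text
0.054 [279.9702 215.5806 348.1391 215.4036]
0.02 [277.0728 121.9967 350.3292 121.7363]
0 [275.1571  60.1249 351.7773  59.8039]
-0.03 [271.9296 -44.1201 354.2173 -44.5529]
0 277 351
50 278 350
100 279 349
150 281 348
190 282 347
205 284 344
214
scene [[293.0381 105.3572]
 [329.7956  95.5165]
 [383.2618  81.2027]]
side [[478.3527 354.964 ]
 [423.3973 324.2543]
 [342.9036 279.2735]]
```

View pics/c9side.png

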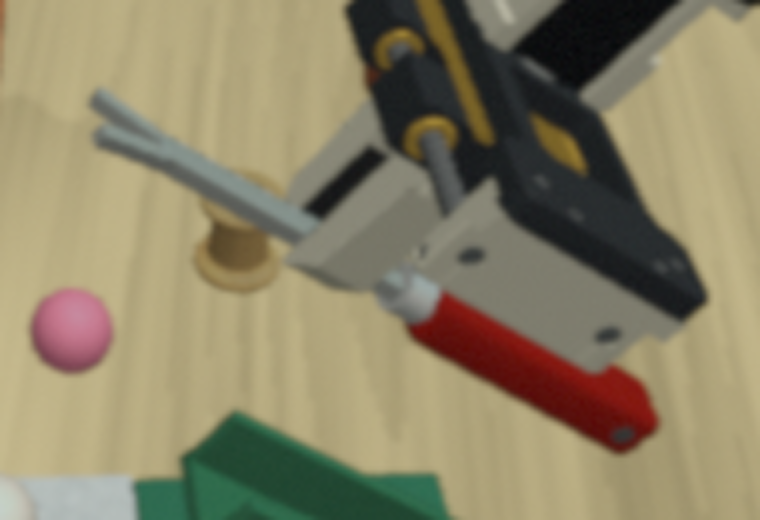

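```bash
python3 - <<'E'
from h import *
th=10.1;G=frame(th);t=np.array([.4164,.2978,.072]);R=slope(th,1);q=list(Rq(R))
c=arm.move_l(list(t+G@[.1,.001,.0105+.045]),q,max_speed=.12,contact_N=10)
arm.hold(.2)
s=st();print(c,G.T@(s['tcp_pos']-t),G.T@s['wrist_force'],s['t'],s['joints'])
print("rot err",np.degrees(Rot.from_matrix(R.T@qR(s['eef_rot'])).as_rotvec()))
W=Cam("wrist");np.savez("w10.npz",K=W.K,o=W.o,R=W.R)
for n in("side","scene","wrist"): cv2.imwrite(f"pics/{n}10.png",camera(n))
a=cv2.imread("pics/scene10.png")[80:200,280:400];b=cv2.imread("pics/side10.png")[280:450,310:480]
cv2.imwrite("pics/c10.png",np.hstack([cv2.resize(a,(400,400)),cv2.resize(b,(400,400))]))
E
```

```text
False [0.1005 0.0012 0.0561] [-1.3882 -0.6347 -1.056 ] 28.8167 [-0.3431  0.3213 -0.7038  2.2487  1.3638  0.644  -0.381 ]
rot err [-0.0652  0.0066 -0.0216]
```

View pics/c10.png

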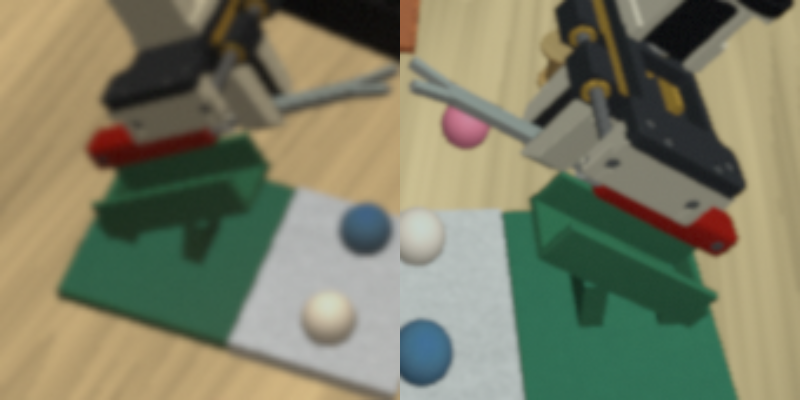

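View pics/wrist10.png

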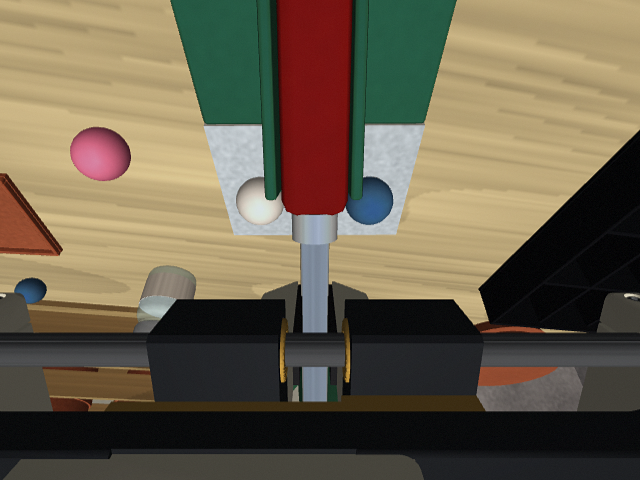

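The handle is centred between the cheeks: their tops' midpoint is at about col 313.5 and the handle's at 314.5. I lower it now.

```bash
python3 - <<'E'
from h import *
th=10.1;G=frame(th);t=np.array([.4164,.2978,.072]);R=slope(th,1);q=list(Rq(R))
c=arm.move_l(list(t+G@[.1,.001,.0105+.0005]),q,max_speed=.05,contact_N=8)
s=st();print(c,G.T@(s['tcp_pos']-t),G.T@s['wrist_force'],s['torque'],s['t'])
for n in("side","scene","wrist"): cv2.imwrite(f"pics/{n}11.png",camera(n))
a=cv2.imread("pics/scene11.png")[80:200,280:400];b=cv2.imread("pics/side11.png")[280:450,310:480]
cv2.imwrite("pics/c11.png",np.hstack([cv2.resize(a,(400,400)),cv2.resize(b,(400,400))]))
E
```

```text
False [0.1    0.0012 0.0112] [-0.5813  0.2577 -0.6451] [-0.1071  0.645   0.004 ] 30.0083
```

View pics/c11.png

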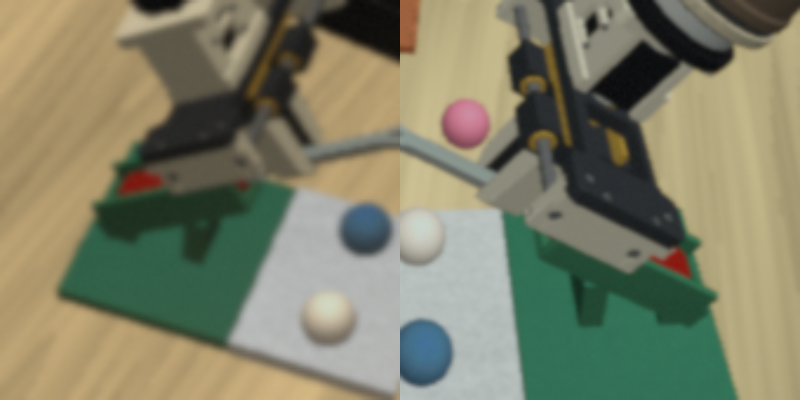

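View pics/wrist11.png

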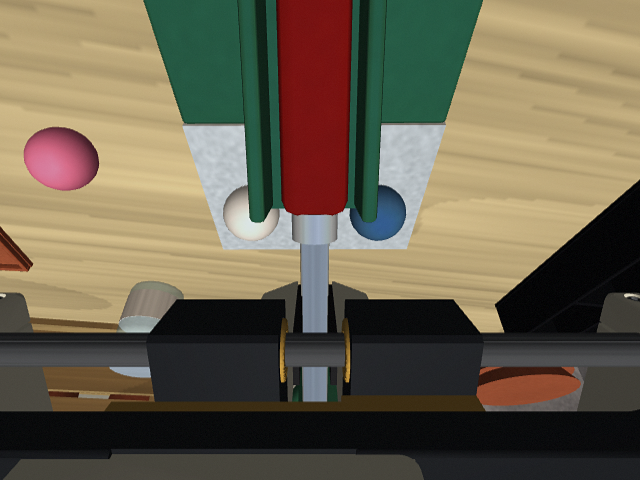

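```bash
python3 - <<'E'
from h import *
th=10.1;G=frame(th);t=np.array([.4164,.2978,.072]);R=slope(th,1);q=list(Rq(R))
c=arm.move_l(list(t+G@[.1,.001,.0105-.0015]),q,max_speed=.03,contact_N=5)
s=st();print(c,G.T@(s['tcp_pos']-t),G.T@s['wrist_force'],s['torque'],s['t'])
fingers.release(); arm.hold(.2)
arm.move_l(list(t+G@[.1,.001,.13]),q,max_speed=.2)
s=st();print(G.T@(s['tcp_pos']-t),s['t'],s['gripper_width'])
W=Cam("wrist");np.savez("w12.npz",K=W.K,o=W.o,R=W.R)
for n in("side","scene","wrist"): cv2.imwrite(f"pics/{n}12.png",camera(n))
a=cv2.imread("pics/scene12.png")[80:200,280:420];b=cv2.imread("pics/side12.png")[280:480,260:480]
cv2.imwrite("pics/c12.png",np.hstack([cv2.resize(a,(400,400)),cv2.resize(b,(400,400))]))
E
```

```text
False [0.1005 0.0013 0.0093] [ 0.2701 -1.1029  6.3507] [-0.2011  0.6003 -0.0712] 30.4083
[0.1002 0.0005 0.1296] 32.6917 0.09178396972667663
```

View pics/c12.png

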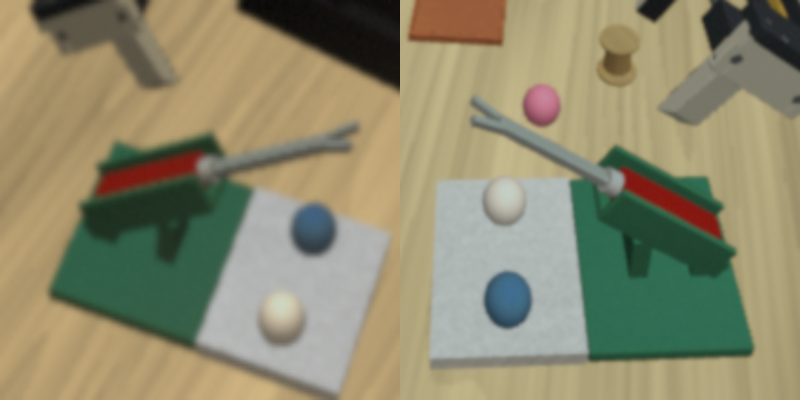

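View pics/wrist12.png

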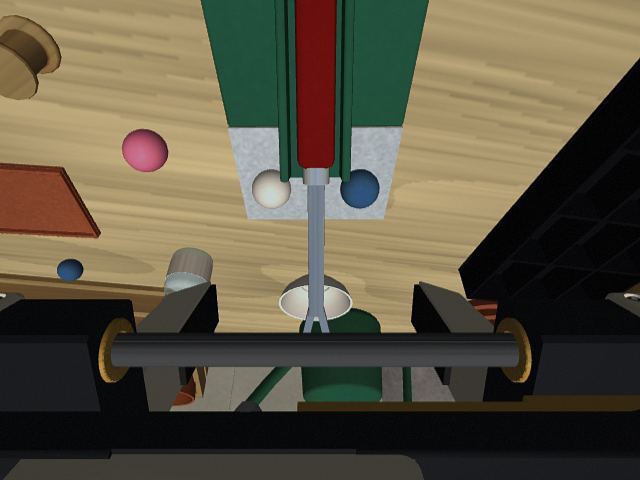

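```bash
python3 - <<'E'
from h import *
W=Cam("wrist"); d=np.load("w12.npz"); W.K,W.o,W.R=d['K'],d['o'],d['R']
G=frame(10.1);t=np.array([.4164,.2978,.072])
def cast(uv,z):
    a,dd=W.ray(uv); n=G[:,2]; k=(n@(t+z*n)-n@a)/(n@dd); return G.T@(a+k*dd-t)
im=cv2.imread("pics/wrist12.png"); h=cv2.cvtColor(im,cv2.COLOR_BGR2HSV)
m=(cv2.inRange(h,(0,190,40),(6,255,255))|cv2.inRange(h,(174,190,40),(179,255,255)))
for r in(5,50,100,150,160):
    u=np.where(m[r,280:350])[0]+280;print(r,u.min(),u.max(),cast((u.mean(),r),.012), "w",np.ptp([cast((u.min()-.5,r),.012)[1],cast((u.max()+.5,r),.012)[1]]))
v=np.where(m[:,316])[0].max();print("neck",v,cast((316,v+.5),.012))
print("shank pts",cast((316,200),.004),cast((316,300),.004))
print("cheek ends",cast((285,181),.016),cast((347,181),.016),"should be x=.056,y=-+.021")
# side view: butt/tip
D=Cam("side");S=Cam("scene")
for x in(-.055-.012,.055-.012,.195-.012): print(x,D.proj([t+G@[x,0,0]]),S.proj([t+G@[x,0,0]]))
b=cv2.imread("pics/side12.png")[310:430,300:480];cv2.imwrite("pics/c13.png",cv2.resize(b,None,fx=4.4,fy=4.4,interpolation=cv2.INTER_CUBIC))
for c,p,z in((D,(319.5,429.5),.029),(D,(317.5,380.5),.029)): print("balls",c.plane(p,z))
m=cv2.inRange(h,(95,80,30),(120,255,255));m[:, :330]=0;m[:,400:]=0;m[220:]=0
n,l,s,c=cv2.connectedComponentsWithStats(m);i=1+s[1:,4].argmax();print("blue",c[i],s[i],W.plane(c[i],.029))
E
```

```text
5 295 335 [-0.0498  0.0009  0.012 ] w 0.02495316555743127
50 296 335 [-0.025   0.0012  0.012 ] w 0.02511924613304397
100 297 334 [0.0044 0.0012 0.012 ] w 0.024738023999496483
150 297 334 [0.0361 0.0012 0.012 ] w 0.025679333889702075
160 298 333 [0.0427 0.0012 0.012 ] w 0.02451434976266856
neck 166 [0.047  0.0015 0.012 ]
shank pts [0.0717 0.0016 0.004 ] [0.1512 0.0016 0.004 ]
cheek ends [ 0.0564 -0.0196  0.016 ] [0.0564 0.0226 0.016 ] should be x=.056,y=-+.021
-0.067 [[433.0013 398.9911]] [[313.9271 139.3236]]
0.043 [[379.4862 373.0217]] [[349.7205 131.9114]]
0.183 [[301.9107 335.3765]] [[401.3828 121.2132]]
balls [0.5315 0.3644 0.029 ]
balls [0.5474 0.2766 0.029 ]
blue [359.9768 188.9643] [ 341  170   38   38 1119] [0.5356 0.3668 0.029 ]
```

View pics/c13.png

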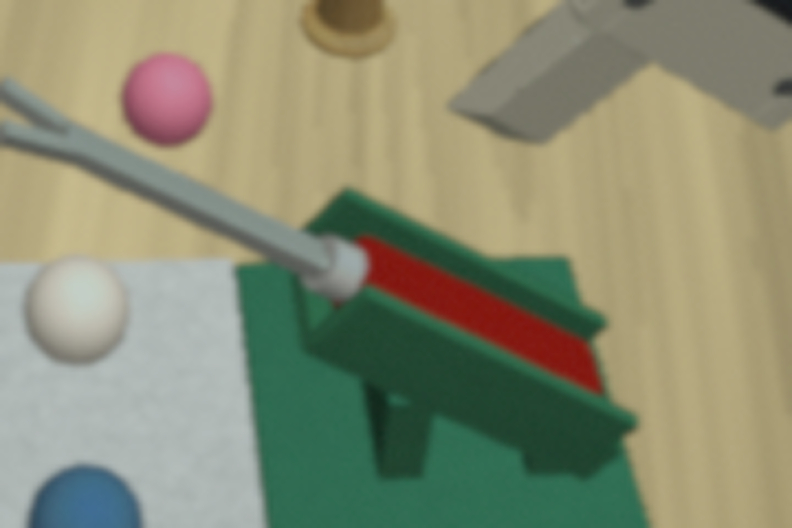

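```bash
python3 - <<'E'
from h import *
arm.hold(.3)
s=st();print(s['t'],s['wrist_force'],s['gripper_width'])
ticket.job_done()
E
```

```text
33.1417 [-0.6121  0.4788 -0.1856] 0.09159372707439721
the job is handed in; nothing more can be done
```

The display stand is dressed and the job was handed in at about 33 s of the 72 s allowed. The blue ball is in the empty dimple, and the weeder's red handle is down in the trough with the fork up.

**What I did:** I placed the larger blue ball first. Then I drew the weeder from the sleeve by its handle and laid it level on the bench. I let go, took it again by the steel shank, lowered the handle into the trough and backed off with the gripper open.

**Last checks from the camera images:**
- **Weeder:** the handle centre is about 8 mm down-slope of its place, within the 16 mm allowed. It is centred between the cheeks to under 1 mm and lies flat along the slope.
- **Blue ball:** the views put it 1–3 mm from the dimple centre. They differ among themselves by up to 4 mm, but the ball looks seated.
- **White ball:** it is where it started, in its own dimple.
- **Robot:** the gripper is open and clear of everything.
- **Bystanders:** I saw no sign that any of them moved, though I did not measure them again at the end.

**Not ideal:** I gripped the handle too deep at the sleeve, so I had to let the weeder drop about 9 mm onto the bench instead of setting it right down. It landed flat where intended.

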